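# Rock the tight locating block out of an assembly nest

## Robot

A 7-joint arm with a two-finger parallel gripper is mounted at the origin on the work surface. World frame = base frame: x ahead of the robot, y to its left, z up, the work surface at z = 0. Lengths are in m, angles in rad, forces in N, time in s.
With the tool pointing down it reaches from about 0.4 to 0.85 m from the base axis. Payload 4.5 kg.
Tool frame: the origin (TCP) lies between the finger pads; the fingertips stand ctrl.nose_length ahead of it and the grasp point (between the pads) lies 8 mm behind it (ctrl.nose_length is the distance from the TCP to the fingertips, in m); z points along the fingers, y is the line along which they close (so a half turn about z gives the same grasp; the last joint's range is limited). The gripper opens to 88 mm and grips with 3 to 60 N. Pads are 18 mm wide; open, the fingers measure 123 mm over their backs; the gripper's body (75 mm by 187 mm) begins 45 mm behind the grasp point.
Start: joints at [-1.193, 0.689, -0.195, 1.565, 0.157, 0.902, -0.215], TCP at [0.211, 0.588, 0.222] pointing down, gripper open.
Joint ranges: [-3.01, 3.01], [-0.46, 2.08], [-1.47, 1.51], [0.13, 2.56], [-1, 4.14], [0.04, 2.09], [-2.66, 2.66]. Speed limits (rad/s): [2.57, 2.57, 3.14, 3.14, 3.14, 3.14, 3.14].

## Interface

Orientations are given as a unit quaternion [x, y, z, w].
In Python, from workcell import ctrl gives the robot as it stands. Calls block until the motion is done:
- ctrl.movep(position, orientation): joint-space move of the TCP to a pose.
- ctrl.servo_line(position, rotation=None, rate=0.15, contact_N=None): straight line of the TCP; rotation=None keeps the orientation; rate is the mean speed in m/s. With contact_N (N) it stops when the force on the tool has changed by that much, and returns True; else False.
- ctrl.set_joints(angles): joint-space move.
- ctrl.open_gripper() and ctrl.grab(squeeze=None): open the fingers fully, or close them until they stop; squeeze is the grip in N (None keeps the last).
- ctrl.pause(seconds).
- ctrl.inverse_kinematics(position, orientation): joint angles nearest the present ones, or None.
- ctrl.read_camera(name): name is "scene" or "side" or "wrist"; returns (picture, depth): 420x560x3 uint8, blue, green, red; 420x560 float32, m along the optical axis (not along the pixel's ray), 0 where there is no reading.
- ctrl.calibration(name): a dict with "mtx" (3x3 intrinsics, pixels), "distortion" ([k1, k2, p1, p2, k3] as OpenCV has them; the pictures are not rectified), "R" (3x3) and "t" (3): a world point X has camera coordinates R X + t. Camera axes: x right, y down, z forward; pixel columns grow to the right and rows downward; lengths in m; the calibration is good to about 2 mm. A picture is of the moment at which its call begins: read the wrist's pose just before it. calibration takes no time and is no camera call; for the wrist camera it gives the pose at the moment of the call.
A pose or a line that the arm cannot do raises ctrl.IKError and nothing moves.
- ctrl.hand_in(): hands the job in; it is judged then, once.
Trained networks look in the newest picture that a camera, given by its name, has taken for a name from the list of things; names that differ only in an ending like _2 or _b are one class to them, and where a whole thing is asked for, a point or a joint stands for the part that bears it (a point fixed in the world has none). Each returns a list of dicts, best first, with "confidence" (0 to 1); they miss things now and then, are a little off and sometimes report something else, mostly with a low value. They report only what shows in the picture. A call takes as long as a camera call. They do not tell look-alikes from the thing itself.
- ctrl.silhouettes(thing, camera): "pixels" (420x560 bool, what is visible of it) and "rect" ([left, top, right, bottom] in pixels, round what is visible of it).
Readings, each from a call of its own:
- ctrl.current_t(): time.
- ctrl.current_q(): joint angles.
- ctrl.current_joint_vel(): joint speeds.
- ctrl.current_joint_efforts(): joint torques, N m.
- ctrl.current_tool_pos(): TCP position.
- ctrl.current_tcp_rot(): TCP orientation.
- ctrl.current_force(): force on the tool from outside, world axes, zero at the start.
- ctrl.current_ft_torque(): the same for the moment, N m.
- ctrl.current_opening(): finger opening in m.
- ctrl.current_finger_force(): force on a finger pad.
Only numpy, scipy, OpenCV 4.12 (cv2) and the standard library are available. Lean on these libraries where they do the work, as an engineer would, in place of code of your own. Each camera call takes 0.05 s, during which the arm holds its last target. There are 200 camera calls.

## Task

Unlock the assembly fixture by pressing its green button fully down and letting it come back up, which draws back the brass bolt. Then take the orange locating block by its rib and rock it side to side, walking it up out of its tight pocket without noticeably lifting the nest off its base, and finish while holding it upright and still just clear above its pocket, a centimetre or two above the nest. Leave the capacitor, the fan and the screwdriver alone.

Things in the scene. Friction and masses are not known exactly. Their poses are not given: they have to be found in the camera images.
- fixture: assembly fixture screwed to the bench: dark steel base plate 200 x 170 x 12 mm carrying a silver nest (160 x 120 mm, its top 40 mm above the bench) with the block's pocket. Origin on the bench straight below the pocket's centre. Its x axis points from the pocket to the green button (85 mm away); its y axis is the direction in which the block is to be rocked
- pocket_mouth (a point): centre of the pocket's mouth, on the nest's top face (40 mm above the bench). The pocket is 24 mm deep, 43 mm wide along the fixture's x (1.5 mm clear of the block on each side) and 62 mm along its y, where the foot has 6 mm of room each side so that it can be tilted up to about 0.2 rad either way
- pads (a point): point midway between two sprung rubber pads on the pocket's +y and -y walls, 6 mm below the mouth; each grips the foot with about 18 N of friction until it has risen 18 mm. Turning gripper and block together 0.1 to 0.17 rad about one pad (10 to 16 N sideways at the rib) slides the other side up; alternate turns with a slight upward bias raise it 3 to 8 mm each. A firm grip does not let it swivel
- nest_body (a joint): how far the silver nest is lifted off its base against its spring hold-downs (m, 0 = seated). It leaves its seat at about 16 N of upward pull and rises 1 mm for each further 1.5 N; lifted by more than 5 mm it loses its alignment and the job is spoilt
- button (a joint): travel of the green push button, 28 mm across (m): 0 = up, 0.006 = fully down, about 4 N there. Springs back up
- button_top (a point): centre of the top face of the green button; 62 mm above the bench when up. It is pressed straight down
- bolt (a joint): how far the brass lock bolt is drawn back (m): 0 = locked (the bolt lies on top of the block's foot, overlapping it by 2.5 mm), about 0.005 = unlocked. Pressing the button fully draws it back and it stays back
- bolt_tip (a point): top edge of the tip of the brass lock bolt, a 12 mm wide bar lying on the nest between button and block, its top 48 mm above the bench
- block: orange plastic locating block, about 0.14 kg. Foot 40 (x) x 50 (y) x 24 mm high, in the pocket flush with the nest's top; on it a grip rib 16 (x) x 36 (y) x 60 mm high. Origin at the centre of the foot's underside, 24 mm below the nest's top (16 mm above the bench) when seated; z up the rib, axes as the fixture's. Grip the rib across x, 15 to 25 mm below its top, and rock it along y
- rib_top (a point): centre of the top of the block's rib, 84 mm above the underside of its foot; 100 mm above the bench when seated
- capacitor: bystander: silver capacitor can with black top and two terminals, 62 mm across, 75 mm high, standing beside the fixture. Origin at the centre of its underside
- fan: bystander: black cooling fan 60 x 60 x 25 mm lying flat beside the fixture. Origin at the centre of its underside
- screwdriver: bystander: red-handled screwdriver, about 0.2 m long, lying on the bench. Origin at its underside, handle towards its -x
Mind the look-alikes: they are no part of the job. There is more than one size of the block; the one meant has the size given above.

How it is judged:
By the outcome, as a careful person would: the job done as asked, in the order asked, and still so for the second after the job is handed in, while the arm keeps its last pose, push and grip.
It also fails if it takes over 48 s, if anything falls off the work surface, if the arm or the gripper's body presses on something with over 40 N, if the wrist force passes 120 N, or if a joint passes its speed limit or range.

## Working session

There is one attempt and no reset: what is moved stays moved. The work goes in short steps, each a Python script; the robot and the scene stay as the last script left them, time stands still between calls to the robot, and variables do not carry over. Pictures are saved under pics/ and viewed, at most 10 in all, crops included, and the job is handed in when it is done.

```bash
ls; mkdir -p pics; python3 - <<'E'
from workcell import ctrl
import cv2,numpy as np
ims=[]
for c in("scene","side"):
    im,d=ctrl.read_camera(c); ims.append(im)
    k=ctrl.calibration(c); print(c,k["R"].round(2).tolist(),k["t"].round(2),k["mtx"][0][0])
    for th in("fixture","block","button","bolt","capacitor","fan","screwdriver"):
        for r in ctrl.silhouettes(th,c): print(th,np.round(r["confidence"],2),np.array(r["rect"]).tolist())
cv2.imwrite("pics/a.png",ims[0]);cv2.imwrite("pics/b.png",ims[1])
print(ctrl.current_t(),ctrl.current_tcp_rot(),ctrl.nose_length,ctrl.current_opening())
E
```

```text
pics
scene [[0.34, 0.94, 0.0], [0.72, -0.26, -0.65], [-0.61, 0.22, -0.76]] [-0.17 -0.31  1.34] 464.04468466495126
block 0.97 [223.7, 161.3, 259.1, 213.7]
block 0.93 [312.3, 134.7, 339.1, 182.5]
block 0.76 [316.3, 198.0, 341.5, 230.7]
capacitor 0.94 [369.7, 165.3, 401.3, 204.6]
fan 0.82 [256.3, 256.2, 299.1, 294.5]
fan 0.4 [348.5, 233.5, 359.4, 244.9]
screwdriver 0.6 [189.4, 268.5, 266.6, 323.4]
side [[-0.92, -0.39, 0.02], [-0.23, 0.52, -0.82], [0.31, -0.76, -0.57]] [0.49 0.2  0.73] 456.61972641324513
fixture 0.67 [242.7, 232.6, 269.7, 273.9]
fixture 0.62 [169.4, 239.9, 296.7, 322.8]
block 0.8 [242.4, 234.8, 267.9, 280.4]
block 0.61 [313.4, 283.6, 367.9, 362.7]
button 0.65 [200.0, 250.6, 215.9, 259.2]
bolt 0.16 [229.7, 181.8, 311.8, 197.4]
capacitor 0.96 [219.0, 326.2, 266.2, 384.9]
fan 0.87 [232.7, 210.4, 267.0, 232.5]
screwdriver 0.68 [228.2, 183.6, 310.0, 200.0]
screwdriver 0.25 [182.9, 241.4, 286.8, 302.3]
0.8 [1.71025290e-01 9.85266637e-01 5.60309473e-05 1.50337177e-05] 0.011 0.08778814383839408
```

View pics/a.png

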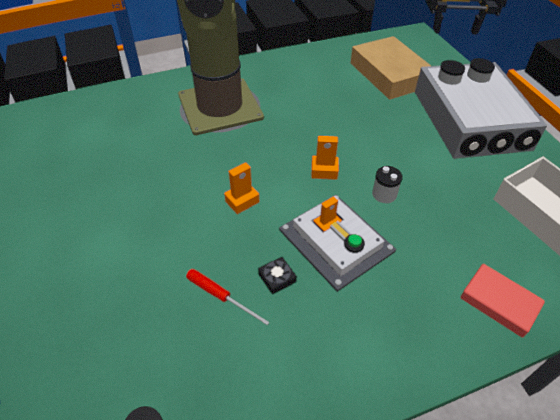

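View pics/b.png

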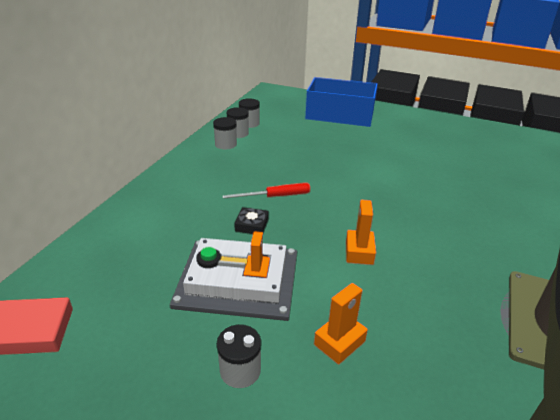

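The block candidates in scene are at (241,187), (325,158) and (328,214). The first two stand loose on the bench. The third sits in the nest beside the bolt and the green button (355,241), so it fits the description. Next I'll locate it and confirm with a close crop.

```bash
cat > h.py <<'E'
from workcell import ctrl
import cv2,numpy as np
from scipy.spatial.transform import Rotation as Ro
def cloud(im,d,k,mask):
    v,u=np.nonzero(mask&(d>0)); K=np.array(k["mtx"])
    n=cv2.undistortPoints(np.c_[u,v].astype(float).reshape(-1,1,2),K,np.array(k["distortion"])).reshape(-1,2)
    z=d[v,u]; X=np.c_[n,np.ones(len(n))]*z[:,None]
    return (X-k["t"])@np.array(k["R"])
def masks(im):
    h=cv2.cvtColor(im,cv2.COLOR_BGR2HSV).astype(int); H,S,V=h[...,0],h[...,1],h[...,2]
    return dict(orange=(H>5)&(H<17)&(S>190)&(V>90), green=(H>60)&(H<80)&(S>180)&(V>70))
E
python3 - <<'E'
from h import *
for c,ro,rg in(("scene",(312,194,345,235),(340,228,368,254)),("side",(242,230,272,280),(196,244,222,268))):
    im,d=ctrl.read_camera(c);k=ctrl.calibration(c);m=masks(im)
    for n,r in(("orange",ro),("green",rg)):
        b=np.zeros(m[n].shape,bool); b[r[1]:r[3],r[0]:r[2]]=1
        P=cloud(im,d,k,m[n]&b); hi=P[P[:,2]>np.percentile(P[:,2],95)-.006]
        print(c,n,len(P),np.median(P,0).round(4),P.min(0).round(3),P.max(0).round(3),'top',np.mean(hi,0).round(4))
    P=None
k=ctrl.calibration("wrist");print(np.array(k["R"]).round(2).tolist(),-np.array(k["R"]).T@k["t"],k["mtx"])
E
```

```text
scene orange 290 [0.5347 0.0946 0.0642] [0.448 0.074 0.011] [0.55  0.148 0.102] top [0.5331 0.0991 0.0972]
scene green 125 [0.6109 0.1249 0.061 ] [0.596 0.111 0.051] [0.623 0.144 0.065] top [0.6102 0.1241 0.0614]
side orange 657 [0.5213 0.1175 0.051 ] [ 0.502 -0.019  0.004] [0.59  0.133 0.101] top [0.5253 0.1064 0.0978]
side green 151 [0.6052 0.1326 0.0603] [0.594 0.116 0.052] [0.619 0.141 0.064] top [0.606  0.1303 0.0606]
[[0.34, 0.94, 0.0], [0.89, -0.32, 0.31], [0.3, -0.11, -0.95]] [0.13275776 0.61611212 0.38636652] [[317.26276068   0.         287.79456387]
 [  0.         317.26276068 204.25844458]
 [  0.           0.           1.        ]]
```

```bash
cat >> h.py <<'E'
def rot(th,tilt=0,flip=0):  # tool y along fixture x (angle th), z down; tilt about fixture x
    y=np.array([np.cos(th),np.sin(th),0])*(-1 if flip else 1); z=np.array([0,0,-1.]); x=np.cross(y,z)
    R=Ro.from_matrix(np.c_[x,y,z])
    return (Ro.from_rotvec(tilt*np.array([np.cos(th),np.sin(th),0]))*R)
E
python3 - <<'E'
from h import *
th=np.arctan2(.024,.079); best=None
for f in(0,1):
    q=ctrl.inverse_kinematics([.555,.11,.25],rot(th,0,f).as_quat())
    print(f,None if q is None else np.round(q,2))
    if q is not None:
        c=np.abs(np.array(q)-ctrl.current_q()).max()
        if best is None or c<best[0]: best=(c,f)
f=best[1];print(f)
ctrl.movep([.555,.11,.25],rot(th,0,f).as_quat())
im,d=ctrl.read_camera("wrist");k=ctrl.calibration("wrist");cv2.imwrite("pics/c.png",im);np.savez("w.npz",im=im,d=d,R=k["R"],t=k["t"],mtx=k["mtx"],distortion=k["distortion"])
m=masks(im)
for n in m:
    P=cloud(im,d,k,m[n]); print(n,len(P),P.min(0).round(3),P.max(0).round(3))
print(ctrl.current_t())
E
```

```text
0 [-0.28  0.57 -0.    1.72  0.    0.85  0.02]
1 [ 0.23  0.7  -0.9   1.69  0.62  1.05  2.56]
0Traceback (most recent call last):
  File "<stdin>", line 14, in <module>
  File "h.py", line 6, in cloud
    n=cv2.undistortPoints(np.c_[u,v].astype(float).reshape(-1,1,2),K,np.array(k["distortion"])).reshape(-1,2)
      ~~~~~~~~~~~~~~~~~~~^^^^^^^^^^^^^^^^^^^^^^^^^^^^^^^^^^^^^^^^^^^^^^^^^^^^^^^^^^^^^^^^^^^^^^
cv2.error: OpenCV(4.12.0) /io/opencv/modules/calib3d/src/undistort.dispatch.cpp:347: error: (-215:Assertion failed) CV_IS_MAT(_src) && CV_IS_MAT(_dst) && (_src->rows == 1 || _src->cols == 1) && (_dst->rows == 1 || _dst->cols == 1) && _src->cols + _src->rows - 1 == _dst->rows + _dst->cols - 1 && (CV_MAT_TYPE(_src->type) == CV_32FC2 || CV_MAT_TYPE(_src->type) == CV_64FC2) && (CV_MAT_TYPE(_dst->type) == CV_32FC2 || CV_MAT_TYPE(_dst->type) == CV_64FC2) in function 'cvUndistortPointsInternal'
```

View pics/c.png

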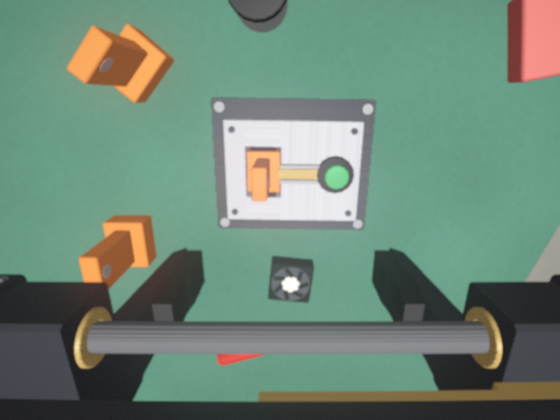

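The close view confirms it. The block sits in the nest pocket with its rib top at about (261,182), the bolt runs right of it at (298,174), and the button is at (337,177). The two loose look-alikes are at the left, (120,65) and (120,250). Now the measurements.

```bash
python3 - <<'E'
from h import *
w=np.load("w.npz");im=w["im"];d=w["d"];m=masks(im)
print((d>0).mean(),{n:m[n].sum() for n in m},cv2.cvtColor(im,cv2.COLOR_BGR2HSV)[177,337],cv2.cvtColor(im,cv2.COLOR_BGR2HSV)[185,261],d[177,337],d[185,261])
H=cv2.cvtColor(im,cv2.COLOR_BGR2HSV).astype(int)
def win(x0,y0,x1,y1):
    b=np.zeros(d.shape,bool);b[y0:y1,x0:x1]=1;return b
g=(abs(H[...,0]-H[177,337,0])<8)&(H[...,1]>150)&win(318,158,356,196)
o=(H[...,0]>4)&(H[...,0]<18)&(H[...,1]>150)&win(240,140,285,206)
for n,mm in(("g",g),("o",o)):
    P=cloud(im,d,w,mm);print(n,len(P),P.min(0).round(4),P.max(0).round(4),np.median(P,0).round(4))
    T=P[P[:,2]>(.092 if n=="o" else .055)]
    if len(T):
        r=cv2.minAreaRect((T[:,:2]*1000).astype(np.float32));print("top",len(T),T.mean(0).round(4),np.median(T[:,2]),r)
# pixel rays at known heights
K=w["mtx"]
def ray(u,v,z):
    n=cv2.undistortPoints(np.array([[[u,v]]],float),K,w["distortion"]).ravel()
    R=w["R"];C=-R.T@w["t"];dd=R.T@np.r_[n,1];return C+dd*(z-C[2])/dd[2]
v,u=np.nonzero(g);print("button ray",ray((u.min()+u.max())/2,(v.min()+v.max())/2,.062).round(4),u.min(),u.max(),v.min(),v.max())
s=np.array([ray(*p,.013) for p in((219,106),(368,108),(225,222),(358,224))]);print(s.round(4).tolist(),s.mean(0))
print([np.degrees(np.arctan2(*(s[b]-s[a])[[1,0]])) for a,b in((0,1),(2,3))])
E
```

```text
0.9962797619047619 {'orange': np.int64(0), 'green': np.int64(0)} [ 69 102 220] [ 14 127 255] 0.35987625 0.32277375Traceback (most recent call last):
  File "<stdin>", line 10, in <module>
  File "h.py", line 6, in cloud
    n=cv2.undistortPoints(np.c_[u,v].astype(float).reshape(-1,1,2),K,np.array(k["distortion"])).reshape(-1,2)
      ~~~~~~~~~~~~~~~~~~~^^^^^^^^^^^^^^^^^^^^^^^^^^^^^^^^^^^^^^^^^^^^^^^^^^^^^^^^^^^^^^^^^^^^^^
cv2.error: OpenCV(4.12.0) /io/opencv/modules/calib3d/src/undistort.dispatch.cpp:347: error: (-215:Assertion failed) CV_IS_MAT(_src) && CV_IS_MAT(_dst) && (_src->rows == 1 || _src->cols == 1) && (_dst->rows == 1 || _dst->cols == 1) && _src->cols + _src->rows - 1 == _dst->rows + _dst->cols - 1 && (CV_MAT_TYPE(_src->type) == CV_32FC2 || CV_MAT_TYPE(_src->type) == CV_64FC2) && (CV_MAT_TYPE(_dst->type) == CV_32FC2 || CV_MAT_TYPE(_dst->type) == CV_64FC2) in function 'cvUndistortPointsInternal'
```

```bash
python3 - <<'E'
from h import *
w=dict(np.load("w.npz"));im=w["im"];d=w["d"]
H=cv2.cvtColor(im,cv2.COLOR_BGR2HSV).astype(int)
def win(x0,y0,x1,y1):
    b=np.zeros(d.shape,bool);b[y0:y1,x0:x1]=1;return b
print(H[177,322:354:3].tolist()); print(H[160,250:282:4].tolist())
g=(abs(H[...,0]-69)<10)&(H[...,1]>80)&win(318,158,356,196)
o=(H[...,0]>4)&(H[...,0]<18)&(H[...,1]>100)&win(240,140,282,206)
for n,mm in(("g",g),("o",o)):
    P=cloud(im,d,w,mm);print(n,len(P),P.min(0).round(4),P.max(0).round(4),np.median(P,0).round(4))
    T=P[P[:,2]>(.092 if n=="o" else .055)]
    if len(T):
        r=cv2.minAreaRect((T[:,:2]*1000).astype(np.float32));print("top",len(T),T.mean(0).round(4),np.median(T[:,2]),r)
K=w["mtx"]
def ray(u,v,z):
    n=cv2.undistortPoints(np.array([[[u,v]]],float),K,w["distortion"]).ravel()
    R=w["R"];C=-R.T@w["t"];dd=R.T@np.r_[n,1];return C+dd*(z-C[2])/dd[2]
v,u=np.nonzero(g);print("button ray",ray((u.min()+u.max())/2,(v.min()+v.max())/2,.062).round(4),u.min(),u.max(),v.min(),v.max())
s=np.array([ray(*p,.013) for p in((219,106),(368,108),(225,222),(358,224))]);print(s.round(4).tolist(),s.mean(0))
print([np.degrees(np.arctan2(*(s[b]-s[a])[[1,0]])) for a,b in((0,1),(2,3))])
E
```

```text
[[150, 4, 114], [66, 92, 183], [68, 97, 221], [68, 97, 220], [69, 101, 220], [69, 102, 220], [69, 103, 218], [69, 106, 216], [68, 109, 215], [68, 59, 129], [110, 6, 125]]
[[15, 127, 255], [14, 129, 254], [8, 106, 173], [8, 108, 173], [9, 106, 175], [14, 126, 242], [15, 124, 255], [14, 127, 255]]
g 451 [0.594  0.1129 0.0518] [0.6232 0.1393 0.0655] [0.6072 0.1266 0.0634]
top 439 [0.6069 0.1266 0.0633] 0.06338978521104104 ((607.2160034179688, 126.08634185791016), (26.162185668945312, 26.28143310546875), 87.62383270263672)
o 1426 [0.5014 0.0745 0.0294] [0.5506 0.131  0.1038] [0.5265 0.1096 0.0449]
top 533 [0.5253 0.1043 0.1012] 0.10145297179635346 ((525.5184936523438, 102.91854095458984), (15.530658721923828, 34.54380798339844), 15.308422088623047)
button ray [0.6074 0.1266 0.062 ] 325 348 165 188
[[0.4526, 0.1585, 0.013], [0.626, 0.2092, 0.013], [0.4948, 0.0138, 0.013], [0.6686, 0.064, 0.013]] [0.56049316 0.11136788 0.013     ]
[np.float64(16.295807226739804), np.float64(16.103283182547734)]
```

```bash
cat >> h.py <<'E'
TH=np.radians(16.1); BTN=np.array([.6070,.1264]); RIB=np.array([.5255,.1030])
E
python3 - <<'E'
from h import *
Q=rot(TH).as_quat()
ctrl.grab(5)
ctrl.movep([*BTN,.10],Q)
f0=ctrl.current_force()
print(ctrl.servo_line([*BTN,.060],rate=.03,contact_N=10),ctrl.current_tool_pos(),np.array(ctrl.current_force())-f0)
ctrl.pause(.2);print(ctrl.current_tool_pos(),np.array(ctrl.current_force())-f0)
ctrl.servo_line([*BTN,.11],rate=.06)
ctrl.open_gripper()
ctrl.movep([*RIB,.20],Q)
im,d=ctrl.read_camera("wrist");k=ctrl.calibration("wrist")
cv2.imwrite("pics/d.png",cv2.resize(im[100:310,180:460],None,fx=2.5,fy=2.5))
H=cv2.cvtColor(im,cv2.COLOR_BGR2HSV).astype(int)
o=(H[...,0]>4)&(H[...,0]<18)&(H[...,1]>100)
P=cloud(im,d,k,o);T=P[(P[:,2]>.09)&(np.hypot(*(P[:,:2]-RIB).T)<.04)]
print(len(T),T.mean(0),cv2.minAreaRect((T[:,:2]*1000).astype(np.float32)))
print(ctrl.current_t())
E
```

```text
False [0.60717744 0.12643252 0.06021935] [ 1.24749375  0.40390966 -0.93244601]
[0.6070611  0.12639256 0.06012661] [ 0.49116138 -0.14559349 -0.18677793]
732 [0.52499144 0.10486425 0.10147153] ((524.491943359375, 106.28166198730469), (15.901230812072754, 40.597721099853516), 16.202865600585938)
9.65
```

View pics/d.png

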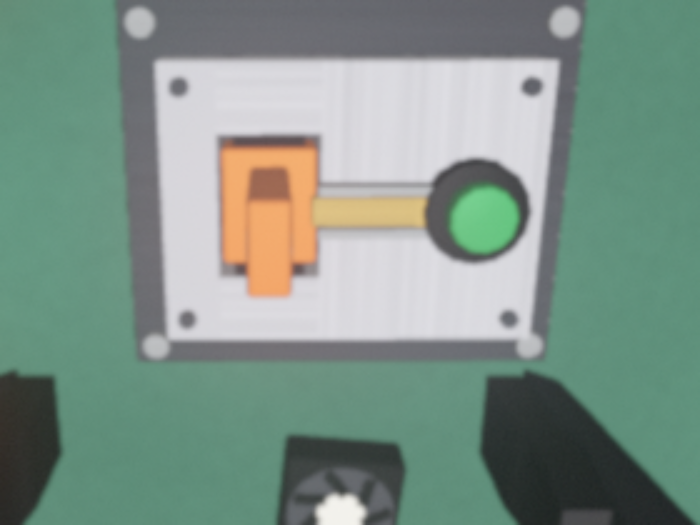

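The bolt at crop (313,212) still overlaps the foot edge at crop (318,…), so the bolt did not draw back. The press felt no force. I'll check whether the fingers actually closed.

```bash
python3 - <<'E'
from h import *
Q=rot(TH).as_quat()
ctrl.movep([*BTN,.11],Q)
ctrl.grab(5);print(ctrl.current_opening(),ctrl.current_finger_force())
ctrl.grab(20);print(ctrl.current_opening(),ctrl.current_finger_force(),ctrl.current_tool_pos(),ctrl.current_t())
im,d=ctrl.read_camera("wrist");cv2.imwrite("pics/e.png",im)
im,d=ctrl.read_camera("side");cv2.imwrite("pics/f.png",cv2.resize(im[150:350,130:380],None,fx=3,fy=3))
E
```

```text
0.0003346053215152367 0.0
0.00019434887257593328 0.0 [0.60699854 0.12640659 0.11000008] 11.725
```

View pics/f.png

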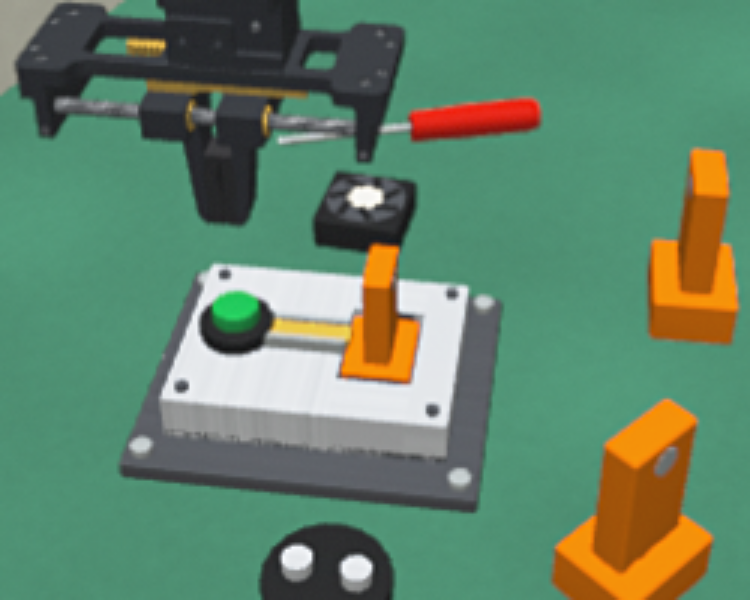

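```bash
python3 - <<'E'
from h import *
for c in("side","scene"):
    k=ctrl.calibration(c)
    pts=np.array([[*BTN,.099],[*BTN,.062]])
    p=cv2.projectPoints(pts,cv2.Rodrigues(np.array(k["R"]))[0],np.array(k["t"]),np.array(k["mtx"]),np.array(k["distortion"]))[0].reshape(-1,2)
    print(c,p.round(1).tolist(),((p-[130,150])*3).round().tolist())
im,d=ctrl.read_camera("side");k=ctrl.calibration("side")
b=np.zeros(d.shape,bool);b[205:225,195:215]=1
P=cloud(im,d,k,b&(im.max(2)<70));P=P[P[:,2]>.08];print(len(P),P[P[:,2]<P[:,2].min()+.01].mean(0),P.min(0))
print(ctrl.current_tcp_rot(),ctrl.current_tool_pos())
E
```

```text
side [[207.1, 233.6], [208.6, 250.4]] [[231.0, 251.0], [236.0, 301.0]]
scene [[356.8, 226.9], [354.5, 238.1]] [[681.0, 231.0], [673.0, 264.0]]
360 [0.60332801 0.13635751 0.13259849] [0.58681252 0.12221714 0.1264688 ]
[ 6.01147307e-01  7.99138233e-01 -4.05523008e-06  9.43779375e-06] [0.60700378 0.12636545 0.11000237]
```

The side view shows the tips at z≈0.127, where the nominal length predicts 0.099. That explains the miss: the fingertips are about 25 mm higher than the stated length implies. I'll press again guided by contact, which also measures the true tip offset.

```bash
python3 - <<'E'
from h import *
ctrl.servo_line([*BTN,.062],rate=.1)
f0=np.array(ctrl.current_force())
print(ctrl.servo_line([*BTN,.025],rate=.03,contact_N=9),ctrl.current_tool_pos(),np.array(ctrl.current_force())-f0)
ctrl.pause(.2);p=ctrl.current_tool_pos();print(p,np.array(ctrl.current_force())-f0)
ctrl.servo_line([*BTN,.08],rate=.08)
ctrl.open_gripper()
ctrl.servo_line([*RIB,.17],rate=.2)
im,d=ctrl.read_camera("wrist");k=ctrl.calibration("wrist")
cv2.imwrite("pics/g.png",cv2.resize(im[130:340,180:460],None,fx=2.5,fy=2.5))
print(ctrl.current_t())
E
```

```text
True [0.60703971 0.12642505 0.03979716] [-1.79474571 -0.18749593  6.90843846]
[0.60701964 0.12644013 0.0397634 ] [-2.07326699 -0.65796826  8.13386518]
16.3
```

View pics/g.png

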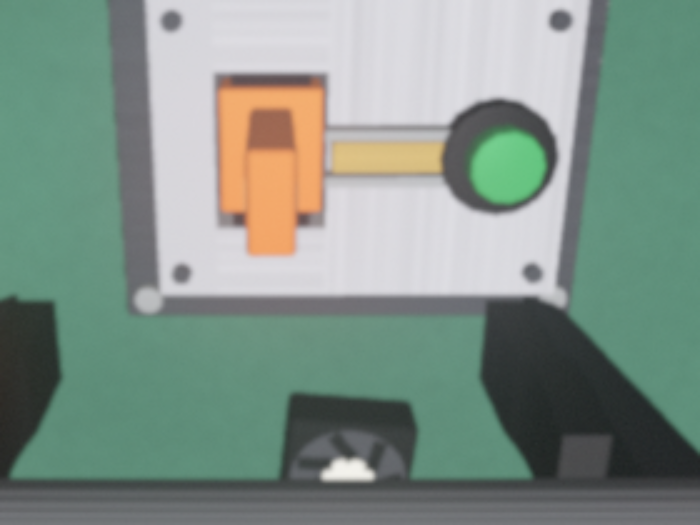

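The bolt tip is now at crop x≈332, clear of the foot edge at x≈325, and the button is up again, so it is unlocked. The tips touch at TCP z 0.0398, which puts them 16 mm behind the TCP. The grasp point is therefore about 35 mm behind it. Now I'll grip and do the first rocking turns with a force watch.

```bash
cat >> h.py <<'E'
RIB=np.array([.5253,.1030]); EX=np.array([np.cos(TH),np.sin(TH),0]); EY=np.array([-np.sin(TH),np.cos(TH),0])
import json
def fstat(f0):
    f=np.array(ctrl.current_force())-f0; return [round(float(v),1) for v in(f@EX,f@EY,f[2])]
def turn(S,tilt,f0,bias=.0003,n=2,rate=.008):
    """rotate block+tool from S['tilt'] to tilt about the pad on the low side"""
    d=tilt-S['tilt']; P=np.r_[RIB,.034]-np.sign(d)*.025*EY
    p=np.array(S['p'])
    for i in range(n):
        p=P+Ro.from_rotvec(d/n*EX).apply(p-P)+[0,0,bias/n]
        ctrl.servo_line(p.tolist(),rot(TH,S['tilt']+d*(i+1)/n).as_quat(),rate=rate)
    S['p']=p.tolist();S['tilt']=tilt
    a=ctrl.current_tool_pos()
    print('tilt',tilt,'cmd',p.round(4),'act-cmd mm',((np.array(a)-p)*1000).round(1),'F',fstat(f0),'M',np.round(ctrl.current_ft_torque(),2),'t',round(ctrl.current_t(),2))
    json.dump(dict(S=S,f0=list(f0)),open('s.json','w'))
E
python3 - <<'E'
from h import *
p=[*RIB,.047]
ctrl.servo_line([*RIB,.085],rotation=rot(TH).as_quat(),rate=.15)
f0=np.array(ctrl.current_force())
print(ctrl.servo_line(p,rate=.06,contact_N=8),fstat(f0))
ctrl.grab(50);ctrl.pause(.2)
print(ctrl.current_opening(),ctrl.current_finger_force(),fstat(f0),ctrl.current_tool_pos())
S=dict(p=p,tilt=0.)
if .013<ctrl.current_opening()<.019:
    turn(S,.08,f0); turn(S,-.08,f0)
im,d=ctrl.read_camera("side");cv2.imwrite("pics/h.png",cv2.resize(im[150:350,130:380],None,fx=3,fy=3))
E
```

```text
False [0.2, -0.2, -1.1]
0.015485752868564417 49.99586094170809 [3.4, -0.3, -2.7] [0.52628173 0.10330268 0.04708877]
tilt 0.08 cmd [0.5256 0.1019 0.0493] act-cmd mm [ 0.4  1.1 -0.7] F [5.0, 2.9, -11.8] M [ 0.32 -1.08  0.04] t 19.71
tilt -0.08 cmd [0.5248 0.1046 0.0535] act-cmd mm [ 0.5 -0.5 -1.4] F [6.6, -2.9, -19.4] M [ 0.25 -1.42  0.07] t 20.64
```

View pics/h.png

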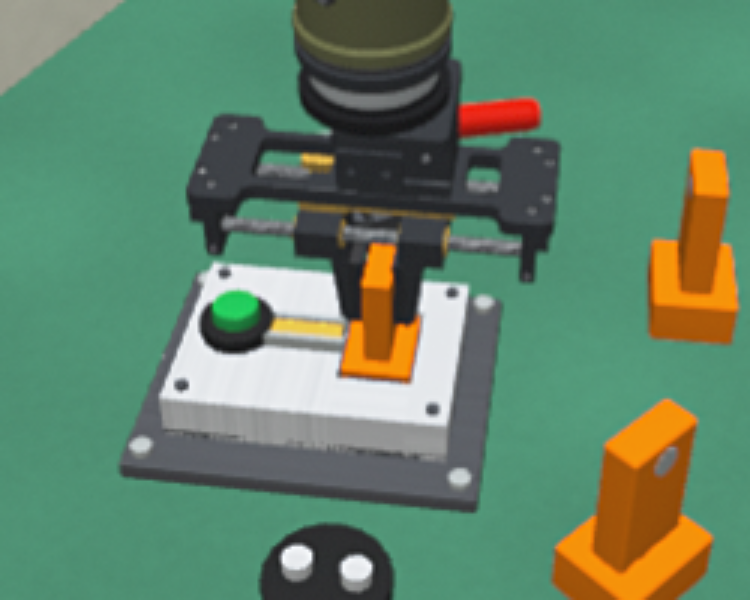

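The fingers hold the rib and the opening is 15.5 mm. The upward pull reached 19 N, which is too much, so I'll ease down and take out the x misfit. I'll add a force trim so the pivot pad carries a downward load.

```bash
cat >> h.py <<'E'
def trim(S,f0,dz=0,dx=0,dy=0):
    p=np.array(S['p'])+dx*EX+dy*EY+[0,0,dz]; S['p']=p.tolist()
    ctrl.servo_line(S['p'],rate=.01); ctrl.pause(.1)
    R=Ro.from_quat(ctrl.current_tcp_rot())*rot(TH).inv(); a=np.array(ctrl.current_tool_pos())-p
    print(' trim F',fstat(f0),'tilt act',round(R.as_rotvec()@EX,3),'act-cmd fx,fy,z mm',np.round([a@EX*1e3,a@EY*1e3,a[2]*1e3],1),'t',round(ctrl.current_t(),2),'open',round(ctrl.current_opening(),4))
    json.dump(dict(S=S,f0=list(f0)),open('s.json','w'))
def load():
    j=json.load(open('s.json')); return j['S'],np.array(j['f0'])
E
python3 - <<'E'
from h import *
S,f0=load()
trim(S,f0,dz=-.0012,dx=.001)
im,d=ctrl.read_camera("side");k=ctrl.calibration("side")
H=cv2.cvtColor(im,cv2.COLOR_BGR2HSV).astype(int)
b=np.zeros(d.shape,bool);b[225:285,235:285]=1
P=cloud(im,d,k,b&(H[...,0]>4)&(H[...,0]<18)&(H[...,1]>150))
L=np.c_[(P[:,:2]-RIB)@EX[:2],(P[:,:2]-RIB)@EY[:2],P[:,2]]
L=L[(abs(L[:,0])<.03)&(abs(L[:,1])<.04)]
F=L[(L[:,2]>.05)&(L[:,2]<.095)];print('rib face y vs z',np.polyfit(F[:,2],F[:,1],1),len(F),'top',L[:,2].max(),np.percentile(L[:,2],99))
T=L[(L[:,2]<.052)&(L[:,2]>.03)];
for lo in(-.03,.0,.01,.018,.025):
    t=T[(T[:,1]>lo)&(T[:,1]<lo+.008)]
    if len(t):print('foot y',lo,len(t),np.median(t[:,2]).round(4))
t=L[L[:,2]>.097];print('top pts',len(t),t.mean(0) if len(t) else '')
E
```

```text
trim F [5.0, -3.4, -18.3] tilt act -0.081 act-cmd fx,fy,z mm [-0.5 -0.7 -0.9] t 21.1 open 0.0155
rib face y vs z [0.07760736 0.01394246] 225 top 0.1422536864023071 0.1387623281179377
foot y -0.03 1 0.0413
foot y 0.0 17 0.0423
foot y 0.01 24 0.042
foot y 0.018 94 0.0413
foot y 0.025 29 0.0392
top pts 78 [-0.00085757  0.01474481  0.10396806]
```

```bash
python3 - <<'E'
from h import *
S,f0=load()
for i in range(4):
    trim(S,f0,dz=-.0008)
    if fstat(f0)[2]>-8: break
print(S)
E
```

```text
trim F [2.7, -3.6, -13.0] tilt act -0.081 act-cmd fx,fy,z mm [-0.5 -0.5 -0.2] t 21.5 open 0.0157
 trim F [-0.1, -3.8, -1.5] tilt act -0.081 act-cmd fx,fy,z mm [-0.4 -0.5  0.4] t 21.85 open 0.0156
{'p': [0.5258028186085375, 0.10486395618276607, 0.05072299080724683], 'tilt': -0.08}
```

```bash
cat >> h.py <<'E'
def fturn(S,tilt,f0,n=5,want=-4.,rate=.012):
    d=tilt-S['tilt']; t0=S['tilt']; P=np.r_[RIB,.034]-np.sign(d)*.025*EY; p=np.array(S['p']); z=[]
    for i in range(n):
        p=P+Ro.from_rotvec(d/n*EX).apply(p-P)
        p[2]+=np.clip((fstat(f0)[2]-want)/14e3,-.001,.0006)
        ctrl.servo_line(p.tolist(),rot(TH,t0+d*(i+1)/n).as_quat(),rate=rate); z.append(fstat(f0)[2])
    S['p']=p.tolist();S['tilt']=tilt
    print('fturn',tilt,'Fz',z); trim(S,f0)
    print('   zact',round(ctrl.current_tool_pos()[2],4))
E
python3 - <<'E'
from h import *
S,f0=load()
fturn(S,.085,f0)
fturn(S,-.085,f0)
E
```

```text
fturn 0.085 Fz [-0.4, -4.9, -0.8, 3.6, -2.4]
 trim F [-1.2, 3.3, -2.9] tilt act 0.086 act-cmd fx,fy,z mm [-0.2  1.   0. ] t 23.48 open 0.016
   zact 0.056
fturn -0.085 Fz [-4.0, -3.5, 0.4, -5.2, -6.4]
 trim F [0.1, -3.6, -7.7] tilt act -0.085 act-cmd fx,fy,z mm [-0.1 -0.8 -0.1] t 25.1 open 0.016
   zact 0.0605
```

```bash
python3 - <<'E'
from h import *
S,f0=load()
fturn(S,.085,f0)
fturn(S,-.085,f0)
fturn(S,0.,f0,n=3)
E
```

```text
fturn 0.085 Fz [-5.8, -4.6, -5.5, 2.1, 2.5]
 trim F [-2.1, -0.0, 4.2] tilt act 0.084 act-cmd fx,fy,z mm [0.1 0.3 0.5] t 26.74 open 0.0156
   zact 0.0652
fturn -0.085 Fz [-1.2, 11.5, 6.4, 2.3, 1.4]
 trim F [0.5, -4.7, 1.4] tilt act -0.085 act-cmd fx,fy,z mm [-0.1 -0.5  0. ] t 28.56 open 0.0159
   zact 0.0713
fturn 0.0 Fz [-2.2, -2.1, -1.7]
 trim F [0.2, 0.1, -2.3] tilt act -0.0 act-cmd fx,fy,z mm [ 0.   0.3 -0. ] t 29.73 open 0.0153
   zact 0.0742
```

```bash
python3 - <<'E'
from h import *
S,f0=load()
p=[*RIB,.086];ctrl.servo_line(p,rotation=rot(TH).as_quat(),rate=.03);S=dict(p=p,tilt=0.);ctrl.pause(.4);trim(S,f0)
im,d=ctrl.read_camera("side");k=ctrl.calibration("side")
H=cv2.cvtColor(im,cv2.COLOR_BGR2HSV).astype(int)
b=np.zeros(d.shape,bool);b[200:285,235:285]=1
P=cloud(im,d,k,b&(H[...,0]>4)&(H[...,0]<18)&(H[...,1]>150))
L=np.c_[(P[:,:2]-RIB)@EX[:2],(P[:,:2]-RIB)@EY[:2],P[:,2]];L=L[(abs(L[:,0])<.03)&(abs(L[:,1])<.04)&(L[:,2]>.04)]
print('foot bottom',np.percentile(L[:,2],[0,2,5]).round(4))
F=L[(L[:,2]>.09)&(L[:,2]<.13)&(L[:,1]>.01)];print('slope',np.polyfit(F[:,2],F[:,1],1))
cv2.imwrite("pics/i.png",cv2.resize(im[150:350,130:380],None,fx=3,fy=3))
E
```

```text
trim F [-0.9, 0.4, -2.8] tilt act -0.0 act-cmd fx,fy,z mm [-0. -0. -0.] t 31.02 open 0.0156
foot bottom [0.054  0.0577 0.0602]
slope [-0.00245024  0.01726575]
```

View pics/i.png

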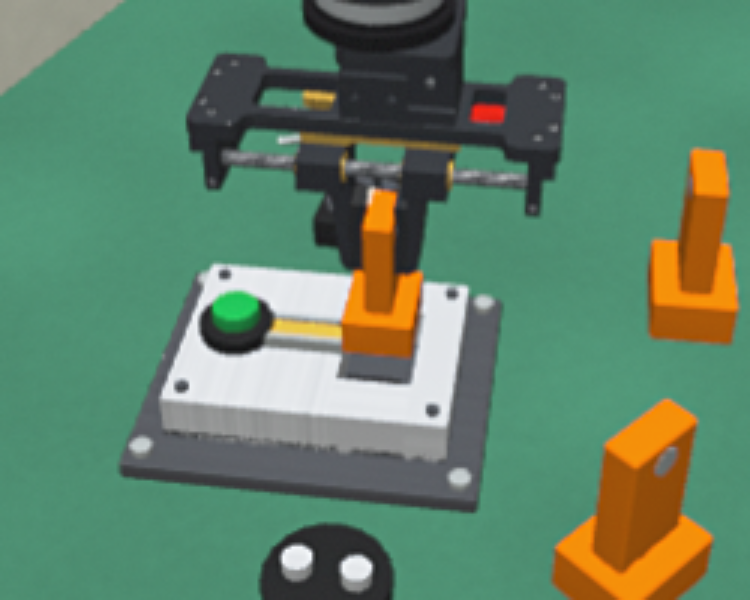

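The block hangs upright at crop (380,310) with its foot underside about 15 mm above the nest. The pocket is open below it, the nest is seated, and nothing else has moved.

```bash
python3 -c "
from workcell import ctrl
print(ctrl.hand_in())"
```

```text
the job is handed in; nothing more can be done
None
```

The job is handed in, at about 31 s of the 48 s: the fixture is unlocked and the orange block is out of its pocket, held upright and still about 15 mm above the nest. One early rocking turn pulled up with 19 N, which lifted the nest an estimated 2 mm (limit 5 mm) before I eased it back down.

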